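# Set the reference cell in the smoke meter

## Robot

A 6-joint arm with a two-finger parallel gripper is mounted at the origin on a cart in front of the work surface, level with it; the furniture and walls round the work are solid. World frame = base frame: x ahead of the robot, y to its left, z up, the work surface at z = 0. Lengths are in m, angles in degrees, forces in N, time in s.
With the tool pointing down it reaches from about 0.375 to 0.9 m from the base axis. Payload 3.1 kg.
Tool frame: the origin (TCP) lies at the very end of the fingers, on their centre line; the grasp point (between the pads) lies 19 mm behind it (env.grip_depth is the distance from the TCP to the grasp point, in m); z points along the fingers, y is the line along which they close (so a half turn about z gives the same grasp; the last joint's range is limited). The gripper opens to 87 mm and grips with 3 to 60 N. Pads are 19 mm wide; open, the fingers measure 117 mm over their backs; the gripper's body (75 mm by 190 mm) begins 51 mm behind the grasp point.
Start: joints at [-79.842, 30.224, 82.088, -0, 67.689, -10.227], TCP at [0.218, -0.586, 0.223] pointing down, gripper open.
Joint ranges: [-176.69, 176.69], [-43.24, 126.21], [12.49, 139.97], [-82, 262], [0, 151.66], [-163.58, 163.58]. Speed limits (degrees/s): [159.86, 159.86, 180, 180, 180, 180].

## Interface

Orientations are given as [roll, pitch, yaw] about the fixed x, y, z axes, in that order (R = Rz(yaw) Ry(pitch) Rx(roll)).
In Python, from station import env, snapshot, camera_info, hand_in gives the robot as it stands.
- The arm moves only by the tool carry_out, never from a script. Its argument "moves" is a list that holds one entry, the list of rows, each a list of 5 numbers: the shift along the tool's x, y, z in cm, then the turn about the tool's z in rad, then the finger opening in cm, from 0 to 8.7. In form: [[[dx, dy, dz, twist, claw], ...]]. A call has 1 to 20 rows; each row shifts and turns the commanded pose from where the row before left it, along the tool's axes as they then stand; what a row does not reach is not made up. A row lasts 1/12 s, in which the tool goes at most 41.7 mm and 7.16 degrees, less where a joint would pass 70% of its speed; a pose out of reach is approached as far as the arm can. A call with a gripper value outside its range is refused whole. The fingers move at their own pace and stop on an object; the grip force is fixed at half the most. Time passes only in rows, so rows that do not move let the fingers close. It gives the time, the measured TCP pose, the force, the opening and the grip force at its end, in the units of the state.
- env.state(): the state, without advancing time (a new reading comes with each control period).
- snapshot(name): name is "scene" or "top"; returns the picture (480x640x3 uint8, blue, green, red); there is no depth.
- camera_info(name): a dict with "camera_matrix" (3x3 intrinsics, pixels), "rvec" (rotation vector, rad) and "tvec" (3), from world to camera coordinates, as OpenCV has them. Camera axes: x right, y down, z forward; pixel columns grow to the right and rows downward; lengths in m; the calibration is good to about 2 mm. A picture is of the moment at which its call begins. camera_info takes no time and is no camera call.
- hand_in(): hands the job in; it is judged then, once.
The state is a dict: "time_s": time; "q": joint angles; "joint_velocities": joint speeds; "joint_efforts": joint torques, N m; "eef_pos": TCP position; "ee_rot": TCP orientation; "force": force on the tool from outside, world axes, zero at the start; "wrist_torque": the same for the moment, N m; "opening": finger opening in m; "grasp_force": force on a finger pad.
Only numpy, scipy, OpenCV 4.12 (cv2) and the standard library are available. Lean on these libraries where they do the work, as an engineer would, in place of code of your own. Each camera call takes 0.05 s, during which the arm holds its last target. There are 200 camera calls.

## Task

The smoke meter on the bench needs a check reading: take the reference cell, the one with two clear glass faces, out of the wooden stand, leaving the solid blank there, and set it in the well of the meter's cell block with its clear faces looking along the light path between the lamp barrel and the detector. The block may be clamped anywhere along its slot, so feel for the well, never force the glass, and press the cell gently but fully home against the sprung roller. Then shut the light hood all the way down over it.

Things in the scene. Friction and masses are not known exactly. Their poses are not given: they have to be found in the camera images.
- cell: Reference cell: upright square block 30 x 30 x 70 mm, 0.11 to 0.2 kg; origin at the centre of its underside. Lower 42 mm: aluminium frame, clear glass in the faces toward its own +y and -y, solid ribbed faces toward +x and -x. Upper 28 mm: square black cap, flush with the body, to hold; a raised bar on the cap runs along y. Foot bevelled by 1.5 mm. Over 40 N between cell and meter chips the glass.
- blank: Solid blank: same size, shape and black cap as the cell, but all four faces are solid and ribbed and its cap has no bar. Origin at the centre of its underside. It stays in the stand.
- stand: Pale wooden stand, fixed, 62 (x) x 150 (y) x 14 mm; origin at the centre of its underside. Two round pockets, 46 mm across, 8 mm deep, at y = +38 and -38 mm of its frame. Cell and blank stand in them, either in either, turned any way.
- meter: Smoke meter, a grey box fixed to the bench, 116 (x) x 170 (y) mm; its flat deck is 66 mm above the bench. Origin on its underside, below the middle of the slot in the deck. Its front, with the dial, faces -x. The light path runs along its y axis: lamp barrel out to 135 mm at the +y end, detector head out to 127 mm at the -y end, both lower than the deck.
- slot_centre (a point): Middle of the 52 (x) x 70 (y) mm slot in the deck, at deck height, axes as the meter's. In the slot, flush with the deck, is a steel cell block, 46 (x) x 42 (y) mm, with a square open well 32 x 32 mm, 34 mm deep, sides parallel to the axes. The well's centre is at x = 0, but the block is clamped anywhere within 11 mm to either side of y = 0: not reported, to be seen or felt.
- well_floor (a point): Point at the depth of the well's floor, 34 mm straight below slot_centre, axes as the meter's. Fully home, the cell's underside is at this height and its top 36 mm above the deck. A sprung roller in the well's rear (+x) wall, 9 to 25 mm below the deck, presses the cell on to the front wall: pushing the cell past it takes about 5 to 12 N, more than the cell's weight.
- hood_hinge (a point): Middle of the hood's hinge axis, which runs along the meter's y: 48 mm behind (+x of) slot_centre and 1 mm above the deck. The hinge is stiff (about 0.09 N m): the hood stays where it is left and must be pushed all the way down.
- hood (a joint): Angle of the light hood, rad: 0 is shut on the deck, 1.57 stands up behind the slot, 1.9 is its stop. The hood is an open black box, 80 mm from hinge to front edge, 64 mm wide (y), 46 mm high outside. Shut, it reaches 80 mm from the hinge toward the front (-x). Open, its hollow side faces the front and its closed back is 46 mm farther behind (+x).
Not all that is in view belongs to the job. Leave any green or pink look-alike of the cell alone.

How it is judged (in metres and radians):
On the way, in this order (a step that is already met when the one before it is completed fails the run):
1. the cell is fully home in the well, clear faces along the light path, the hood still open (z of cell in the frame of meter below 0.0342 m and angle between the y axis of cell and the y axis of meter, either way round below 0.09 rad and angle between cell's own z axis and vertical below 0.06 rad and x of cell in the frame of meter between -0.004 and 0.004 m and y of cell in the frame of meter between -0.015 and 0.015 m and value of joint hood above 1 rad), for 0.2 s.
2. the hood is shut (value of joint hood below 0.06 rad), for 0.2 s.
At the end, for the whole second after the job is handed in: The cell stands in the well within 2.2 mm of its floor, upright, its clear faces within 0.09 rad of square to the light path; the hood is shut to within 0.06 rad; the blank is still in the stand (z of cell in the frame of meter below 0.0342 m and angle between the y axis of cell and the y axis of meter, either way round below 0.09 rad and angle between cell's own z axis and vertical below 0.06 rad and x of cell in the frame of meter between -0.004 and 0.004 m and y of cell in the frame of meter between -0.015 and 0.015 m and value of joint hood below 0.06 rad and linear speed of cell below 0.02 m/s and horizontal distance between blank and stand below 0.055 m and height (world z) of blank below 0.012 m); the robot touches nothing.
It fails at once if the cell is pressed against the meter with more than 40 N (contact force between cell and meter above 40 N).
It fails at once if the blank is taken out of the stand or knocked over (height (world z) of blank above 0.02 m or angle between blank's own z axis and vertical above 0.3 rad).
It also fails if it takes over 72 s, if anything falls off the work surface, if the arm or the gripper's body presses on something with over 40 N, if the wrist force passes 120 N, or if a joint passes its speed limit or range.

## Working session

There is one attempt and no reset: what is moved stays moved. The work goes in short steps, Python scripts to look and compute and a tool call to move; the robot and the scene stay as the last step left them, time stands still between calls to the robot, and variables do not carry over. Pictures are saved under pics/ and viewed, at most 10 in all, crops included, and the job is handed in when it is done.

Besides the shell and the picture viewer there is one more tool, called by a JSON object that holds its "name" and its "arguments", one argument or row to a line. carry_out: Moves the arm, as the interface text tells. Its arguments: {"type":"object","properties":{"moves":{"type":"array"}},"required":["moves"]}

```bash
mkdir -p pics; python3 - <<'E'
from station import env,snapshot,camera_info
import cv2
for n in("scene","top"):
    cv2.imwrite(f"pics/{n}0.png",snapshot(n)); c=camera_info(n); print(n,c)
print(env.state())
E
```

```text
scene {'camera_matrix': array([[595.15117781,   0.        , 323.57376499],
       [  0.        , 595.15117781, 247.57845175],
       [  0.        ,   0.        ,   1.        ]]), 'rvec': array([ 0.61493807, -2.49574626,  1.35243476]), 'tvec': array([0.43512213, 0.15438035, 0.85730977])}
top {'camera_matrix': array([[527.96646985,   0.        , 317.7791848 ],
       [  0.        , 527.96646985, 240.93574312],
       [  0.        ,   0.        ,   1.        ]]), 'rvec': array([ 2.23246065, -2.17848394,  0.04367786]), 'tvec': array([0.00685151, 0.48047935, 1.08164353])}
{'time_s': 0.1, 'q': array([-7.98407295e+01,  3.02736298e+01,  8.21476665e+01,  2.25202954e-05,
        6.76903485e+01, -1.02244404e+01]), 'joint_velocities': array([-0.00708776, -0.11454827, -0.2034964 ,  0.06675277,  0.01949807,
        0.02478622]), 'joint_efforts': array([-1.65735300e-04, -4.40986705e+01, -1.77150160e+01,  6.35547610e-02,
        5.34051040e-02, -4.98426891e-05]), 'eef_pos': array([ 0.21763131, -0.58519134,  0.22167725]), 'ee_rot': array([-1.79890132e+02, -1.98379352e-02,  2.03836833e+01]), 'force': array([-0.58003066,  0.42429904,  0.24021069]), 'wrist_torque': array([-0.02543637, -0.0137823 ,  0.01313763]), 'grasp_force': 0.0, 'opening': 0.08702826919822829}
```

View pics/scene0.png

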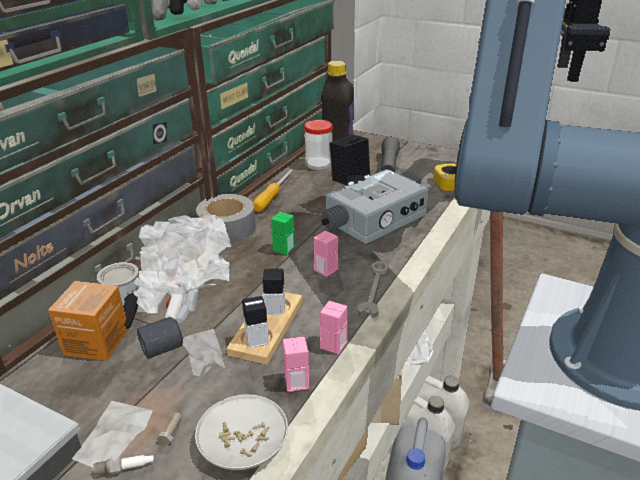

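View pics/top0.png

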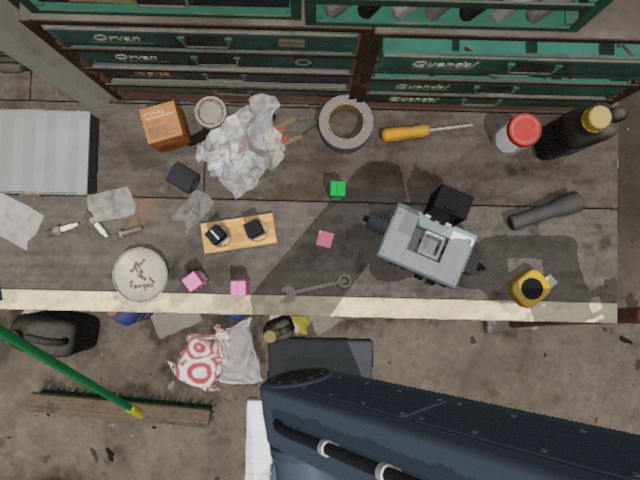

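The scene shows the stand near (265,325) and the meter near (378,205). In the top view the stand is at (238,233), the barred cell is probably the one at (217,235), and the meter is at (430,245) with its hood open at (450,205). I'll enlarge the stand and meter in the top view, and the stand in the scene view.

```bash
python3 - <<'E'
import cv2,numpy as np
t=cv2.imread("pics/top0.png"); s=cv2.imread("pics/scene0.png")
a=cv2.resize(t[205:265,190:290],None,fx=4,fy=4,interpolation=cv2.INTER_CUBIC)
d=cv2.resize(s[255:365,220:310],None,fx=4,fy=4,interpolation=cv2.INTER_CUBIC)
b=cv2.resize(t[180:300,355:495],None,fx=5,fy=5,interpolation=cv2.INTER_CUBIC)
c=np.zeros((440,800,3),np.uint8); c[:240,:400]=a; c[:440,410:770]=d
cv2.imwrite("pics/c1.png",c); cv2.imwrite("pics/c2.png",b)
E
```

```text
(no output)
```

View pics/c1.png

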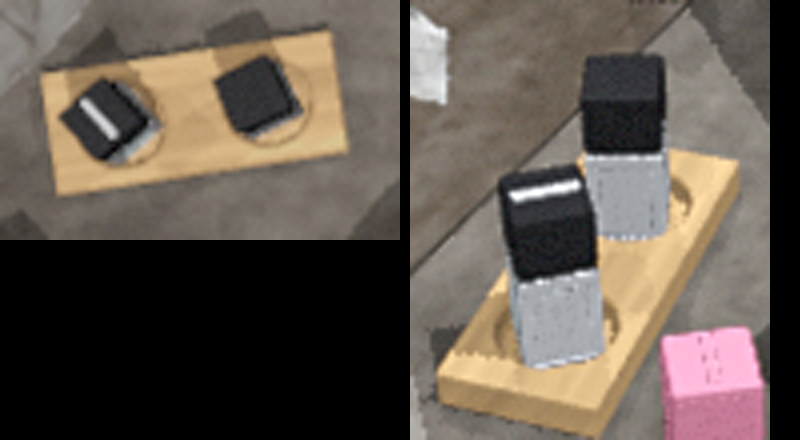

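View pics/c2.png

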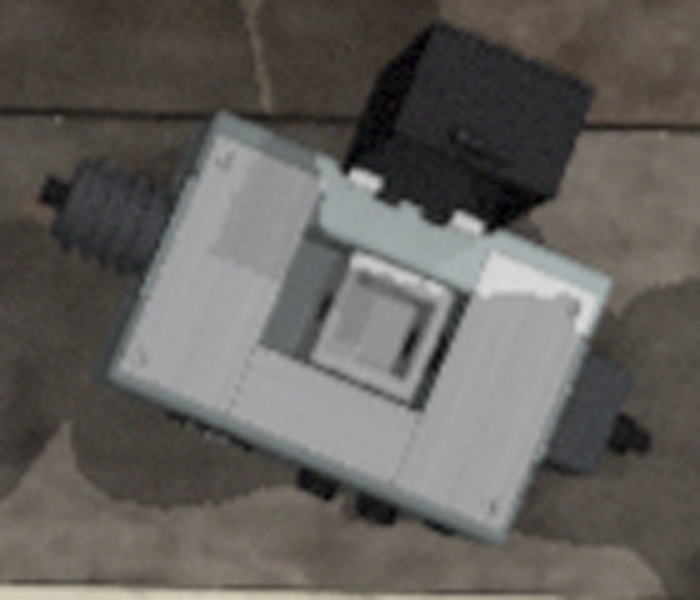

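The barred cell is in the left pocket (cap centre at crop (104,119), bar from (83,101) to (114,136)). The plain blank is in the right one. In the meter crop the block corners are about (352,248), (462,290), (415,408) and (310,358). I'll project these.

```bash
cat > h.py <<'E'
import numpy as np,cv2
from station import camera_info
def proj(name,P):
    c=camera_info(name); return cv2.projectPoints(np.array(P,float).reshape(-1,3),c["rvec"],c["tvec"],c["camera_matrix"],None)[0][:,0]
def back(name,uv,z):
    c=camera_info(name); R=cv2.Rodrigues(c["rvec"])[0]; C=-R.T@c["tvec"]; o=[]
    for u,v in uv:
        d=R.T@np.linalg.inv(c["camera_matrix"])@[u,v,1]; o.append(C+d*(z-C[2])/d[2])
    return np.array(o)
E
python3 - <<'E'
from h import *
np.set_printoptions(precision=4,suppress=True)
a=lambda L,o,k:[(o[0]+(x+.5)/k-.5,o[1]+(y+.5)/k-.5) for x,y in L]
cap=back("top",a([(62,116),(100,78),(147,118),(104,160)],(190,205),4),.076);print("cap",cap,cap.mean(0))
bar=back("top",a([(83,101),(114,136)],(190,205),4),.078);d=bar[1]-bar[0];print("bar",bar,bar.mean(0),np.degrees(np.arctan2(d[1],d[0])))
st=back("top",a([(40,72),(330,30),(348,152),(58,195)],(190,205),4),.014);print("stand",st,st.mean(0))
bl=back("top",a([(214,88),(268,54),(300,106),(240,138)],(190,205),4),.076);print("blank",bl,bl.mean(0))
for n,L in dict(deck=[(220,112),(612,285),(500,545),(108,378)],block=[(352,248),(462,290),(415,408),(310,358)],well=[(362,270),(442,302),(408,385),(330,345)],slot=[(304,238),(480,300),(425,410),(260,345)]).items():
    p=back("top",a(L,(355,180),5),.066);e=np.roll(p,-1,0)-p
    print(n,p[:,:2],p.mean(0),np.linalg.norm(e,axis=1),np.degrees(np.arctan2(e[:,1],e[:,0])))
E
```

```text
cap [[0.4866 0.2372 0.076 ]
 [0.5054 0.2194 0.076 ]
 [0.4866 0.1961 0.076 ]
 [0.4658 0.2163 0.076 ]] [0.4861 0.2173 0.076 ]
bar [[0.494  0.2269 0.078 ]
 [0.4774 0.2114 0.078 ]] [0.4857 0.2192 0.078 ] -136.8993331680766
stand [[0.5116 0.2622 0.014 ]
 [0.537  0.114  0.014 ]
 [0.4744 0.103  0.014 ]
 [0.4487 0.251  0.014 ]] [0.4929 0.1826 0.014 ]
blank [[0.502  0.1641 0.076 ]
 [0.5191 0.1385 0.076 ]
 [0.4943 0.1223 0.076 ]
 [0.478  0.1508 0.076 ]] [0.4983 0.1439 0.076 ]
deck [[ 0.5584 -0.1379]
 [ 0.4943 -0.2928]
 [ 0.3916 -0.2504]
 [ 0.453  -0.096 ]] [ 0.4743 -0.1943  0.066 ] [0.1677 0.1111 0.1662 0.1134] [-112.4954  157.5706   68.3076  -21.6434]
block [[ 0.5063 -0.1906]
 [ 0.4909 -0.234 ]
 [ 0.4442 -0.2163]
 [ 0.4628 -0.1749]] [ 0.476 -0.204  0.066] [0.0461 0.0499 0.0454 0.0462] [-109.5481  159.2487   65.8884  -19.8479]
well [[ 0.4978 -0.1947]
 [ 0.486  -0.2262]
 [ 0.4532 -0.2135]
 [ 0.4681 -0.1827]] [ 0.4762 -0.2043  0.066 ] [0.0337 0.0352 0.0342 0.032 ] [-110.4534  158.7042   64.1886  -22.0575]
slot [[ 0.5097 -0.1717]
 [ 0.4871 -0.2411]
 [ 0.4436 -0.2203]
 [ 0.4674 -0.1552]] [ 0.477  -0.1971  0.066 ] [0.073  0.0483 0.0693 0.0454] [-108.0475  154.4175   69.8683  -21.2595]
```

{"name": "carry_out", "arguments": {
  "moves": [
    [[0,0,0,-0.124,6],[0,0,0,-0.124,6],[0,0,0,-0.124,6],[0,0,0,-0.124,6],[0,0,0,-0.124,6],[0,0,0,-0.124,6],[0,0,0,-0.124,6],[0,0,0,-0.124,6],[0,0,0,-0.124,6],[0,0,0,-0.124,6],[0,0,0,-0.124,6],[0,0,0,-0.124,6],[0,0,0,-0.124,6],[0,0,0,-0.124,6],[0,0,0,-0.124,6],[0,0,0,-0.124,6],[0,0,0,0,6]]
  ]
}}

```text
time_s: 1.52
eef_pos: [0.2177, -0.5855, 0.222]
ee_rot: [180.0, -0.1, 134.2]
force: [0.1, -0.5, -0.1]
opening: 0.0598
grasp_force: 0.0
```

{"name": "carry_out", "arguments": {
  "moves": [
    [[1,1.92,0,0,6],[1,1.92,0,0,6],[1,1.92,0,0,6],[1,1.92,0,0,6],[1,1.92,0,0,6],[1,1.92,0,0,6],[1,1.92,0,0,6],[1,1.92,0,0,6],[1,1.92,0,0,6],[1,1.92,0,0,6],[1,1.92,0,0,6],[1,1.92,0,0,6],[1,1.92,0,0,6],[1,1.92,0,0,6],[1,1.92,0,0,6],[1,1.92,0,0,6],[1,1.92,0,0,6],[1,1.92,0,0,6],[1,1.92,0,0,6]]
  ]
}}

```text
time_s: 3.1
eef_pos: [0.3478, -0.1945, 0.2225]
ee_rot: [180.0, -0.0, 133.8]
force: [-0.3, -0.5, 0.2]
opening: 0.0599
grasp_force: 0.0
```

{"name": "carry_out", "arguments": {
  "moves": [
    [[1,1.92,0,0,6],[1,1.92,0,0,6],[1,1.92,0,0,6],[1,1.92,0,0,6],[1,1.92,0,0,6],[1,1.92,0,0,6],[1,1.92,0,0,6],[1,1.92,0,0,6],[1,1.92,0,0,6],[1,1.92,0,0,6],[1,1.92,0,0,6],[1,1.92,0,0,6],[1,1.92,0,0,6],[1,1.92,0,0,6],[1,1.92,0,0,6],[1,1.92,0,0,6],[0,0,0,0,6],[0,0,0,0,6]]
  ]
}}

```text
time_s: 4.6
eef_pos: [0.4571, 0.1336, 0.2223]
ee_rot: [-180.0, -0.0, 134.1]
force: [-0.6, -0.7, -0.6]
opening: 0.0601
grasp_force: 0.0
```

```bash
python3 - <<'E'
from h import *
from station import snapshot
np.set_printoptions(precision=4,suppress=True)
b=back("scene",[(245,303.5),(262,301)],.078);print(b,b.mean(0))
s=snapshot("scene");cv2.imwrite("pics/s1.png",s)
cv2.imwrite("pics/c3.png",cv2.resize(s[125:250,315:440],None,fx=4.8,fy=4.8,interpolation=cv2.INTER_CUBIC))
E
```

```text
[[0.4935 0.2331 0.078 ]
 [0.4753 0.2173 0.078 ]] [0.4844 0.2252 0.078 ]
```

View pics/c3.png

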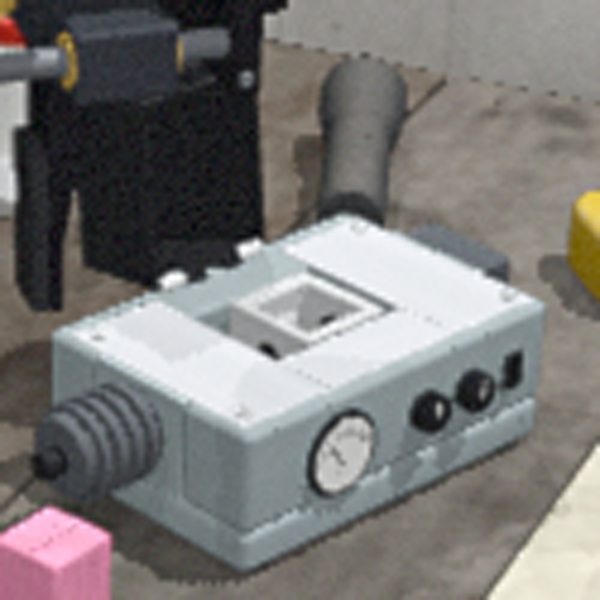

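{"name": "carry_out", "arguments": {
  "moves": [
    [[0.81,1.59,0,0,6],[0.81,1.59,0,0,6],[0.81,1.59,0,0,6],[0.81,1.59,0,0,6],[0.81,1.59,0,0,6],[0,0,2,0,6],[0,0,2,0,6],[0,0,2,0,6],[0,0,2,0,6],[0,0,2,0,6],[0,0,1,0,6],[0,0,0,0,6],[0,0,0,0,6]]
  ]
}}

```text
time_s: 5.73
eef_pos: [0.4861, 0.2166, 0.1125]
ee_rot: [-179.9, -0.0, 134.0]
force: [0.0, 1.0, -0.4]
opening: 0.06
grasp_force: 0.0
```

The crop shows the block in the slot, shifted toward the detector (-y), with the well's top rim around (250,300)–(380,300). The hood stands open behind. The cell estimates agree within a few mm with the pocket, so I'll grasp.

{"name": "carry_out", "arguments": {
  "moves": [
    [[0.15,0.15,0,0,6],[0,0,1,0,6],[0,0,1,0,6],[0,0,1,0,6],[0,0,1,0,6],[0,0,1,0,6],[0,0,1,0,6],[0,0,0.55,0,6],[0,0,0,0,6],[0,0,0,0,2.5],[0,0,0,0,2.5],[0,0,0,0,2.5],[0,0,0,0,2.5],[0,0,0,0,2.5],[0,0,0,0,2.5],[0,0,0,0,2.5]]
  ]
}}

```text
time_s: 7.07
eef_pos: [0.4865, 0.2196, 0.0474]
ee_rot: [180.0, 0.0, 134.1]
force: [-0.5, -0.1, 2.0]
opening: 0.0298
grasp_force: 30.0
```

{"name": "carry_out", "arguments": {
  "moves": [
    [[0,0,0,0,2.5],[0,0,-0.5,0,2.5],[0,0,-1,0,2.5],[0,0,-2,0,2.5],[0,0,-2,0,2.5],[0,0,-2,0,2.5],[0,0,-2,0,2.5],[0,0,-2,0,2.5],[0,0,-2,0,2.5],[0,0,0,0,2.5],[0,0,0,0,2.5]]
  ]
}}

```text
time_s: 7.98
eef_pos: [0.4867, 0.2196, 0.1833]
ee_rot: [179.9, 0.1, 134.1]
force: [-0.2, 0.4, -1.6]
opening: 0.0298
grasp_force: 30.0
```

```bash
python3 - <<'E'
from h import *
from station import snapshot,env
s=snapshot("scene");t=snapshot("top");cv2.imwrite("pics/s2.png",s);cv2.imwrite("pics/t2.png",t)
p=env.state()["eef_pos"];print(env.state())
o=np.zeros((480,800,3),np.uint8)
for i,(n,im) in enumerate((("scene",s),("top",t))):
    u,v=proj(n,[p])[0].astype(int);u0,v0=u-50,v-60;print(n,u0,v0)
    o[:,i*400:(i+1)*400]=cv2.resize(im[v0:v0+120,u0:u0+100],(400,480),interpolation=cv2.INTER_CUBIC)
cv2.imwrite("pics/c4.png",o)
E
```

```text
{'time_s': 8.0833, 'q': array([ 1.22860721e+01,  2.63691275e+01,  9.77618763e+01, -9.60057636e-04,
        5.59780706e+01, -3.17744549e+01]), 'joint_velocities': array([-0.06814412,  1.02269239,  0.49250349,  0.02797855,  0.10087618,
       -0.0954228 ]), 'joint_efforts': array([ 1.37394061e-02, -3.92318273e+01, -1.52311081e+01,  4.07443335e-02,
        3.90197395e-02,  7.89312526e-04]), 'eef_pos': array([0.48524583, 0.21927459, 0.18133304]), 'ee_rot': array([-1.79906854e+02, -5.67604462e-02,  1.34061019e+02]), 'force': array([-0.84315711,  0.00952495, -1.48172612]), 'wrist_torque': array([ 0.04066572, -0.14607024, -0.01421098]), 'grasp_force': 29.982156325131655, 'opening': 0.03007983286976964}
scene 199 178
top 152 171
```

View pics/c4.png

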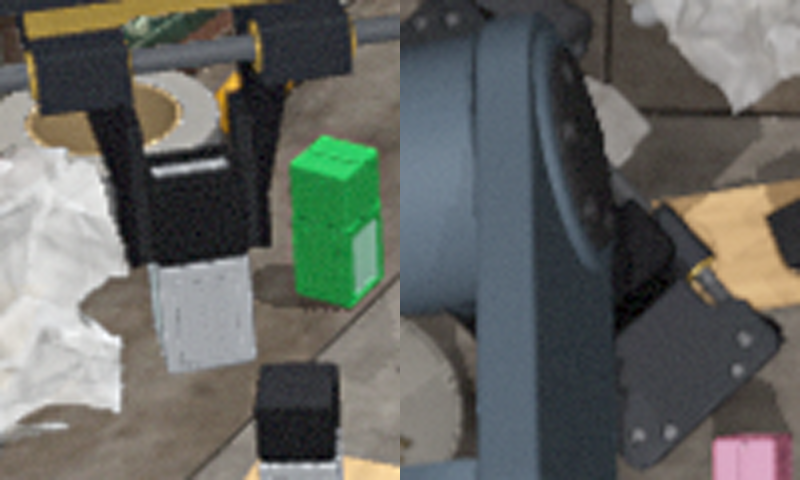

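The cell is gripped squarely, bar parallel to the closing line. Its visible face bottom corners are at about (170,372) and (255,357) in the left crop. I'll estimate its offset in the grip along tool x and refine the meter's pose from both views.

```bash
python3 - <<'E'
from h import *
from scipy.optimize import least_squares
np.set_printoptions(precision=4,suppress=True)
p=np.array([.4860,.2195,.1822]);ya=np.radians(134.06)
X=np.array([np.cos(ya),np.sin(ya),0]);Y=np.array([np.sin(ya),-np.cos(ya),0]);Z=np.array([0,0,-1])
cp=lambda q:[(x-199)*4 for x in q[:1]]+[(q[1]-178)*4]
for o in(-.004,0,.004):
  for sx in(-1,1):
    P=[p+X*(o+sx*.0135)+Y*s*.0135+Z*.0414 for s in(-1,1)]
    P+=[p+X*(o+sx*.015)+Y*s*.015+Z*(-.0286+.028) for s in(-1,1)]
    print(o,sx,[np.round(cp(q)) for q in proj("scene",P)])
print("tips",[np.round(cp(q)) for q in proj("scene",[p+Y*s*.015+X*w*.0095 for s in(-1,1) for w in(-1,1)])])
# meter pose: top px (crop5 at 355,180), scene px (crop4.8 at 315,125)
T=lambda L:[(355+(x+.5)/5-.5,180+(y+.5)/5-.5) for x,y in L]
S=lambda L:[(315+(x+.5)/4.8-.5,125+(y+.5)/4.8-.5) for x,y in L]
# corners of box deck order (+x+y),(+x-y),(-x-y),(-x+y); block same
dt=T([(220,112),(612,285),(500,545),(108,378)]);bt=T([(352,248),(462,290),(415,408),(310,358)])
ds=S([(52,335),(352,212),(545,300),(245,432)]);bs=S([(233,303),(305,272),(390,308),(315,345)])
sg=np.array([(1,1),(1,-1),(-1,-1),(-1,1)])
def model(v):
    x,y,a,xc,yb=v[:5];R=np.array([[np.cos(a),-np.sin(a)],[np.sin(a),np.cos(a)]])
    f=lambda c,h:np.c_[(sg*h+c)@R.T+[x,y],np.full(4,.066)]
    return f([xc,0],[.058,.085]),f([0,yb],[.023,.021])
for nm,use in(("top",(1,0)),("scene",(0,1)),("both",(1,1))):
    def res(v):
        d,b=model(v);sh=np.array([0,0])
        r=[]
        if use[0]: r+=[proj("top",d)-dt,proj("top",b)-bt]
        if use[1]: r+=[proj("scene",d)-ds,proj("scene",b)-bs]
        return np.concatenate(r).ravel()
    s=least_squares(res,[.475,-.195,-.38,0,-.008],loss="soft_l1");v=s.x
    print(nm,v,np.degrees(v[2]),"well",model(v)[1].mean(0));print(res(v).round(1))
E
```

```text
-0.004 -1 [array([240., 307.]), array([162., 320.]), array([235., 201.]), array([147., 215.])]
-0.004 1 [array([255., 350.]), array([176., 363.]), array([252., 246.]), array([161., 260.])]
0 -1 [array([242., 313.]), array([164., 326.]), array([237., 207.]), array([149., 220.])]
0 1 [array([257., 356.]), array([178., 369.]), array([254., 253.]), array([163., 267.])]
0.004 -1 [array([244., 320.]), array([166., 332.]), array([239., 213.]), array([151., 226.])]
0.004 1 [array([259., 363.]), array([180., 376.]), array([257., 259.]), array([165., 273.])]
tips [array([240., 217.]), array([251., 246.]), array([151., 230.]), array([161., 260.])]
top [ 0.4794 -0.1964 -0.3862 -0.0058 -0.0083] -22.130195931007737 well [ 0.4763 -0.2041  0.066 ]
[-0.3 -0.7  1.  -0.7  0.3  1.7 -1.2  0.3  1.4  0.4 -0.9  0.6 -0.7 -1.5
  0.5 -0.1]
scene [ 0.4768 -0.1902 -0.3855 -0.0026 -0.0077] -22.08894242241459 well [ 0.4739 -0.1973  0.066 ]
[-1.  -1.4 -0.7 -0.9  1.5  0.3  0.4  1.3  0.2 -0.1  0.6 -0.  -0.4  0.6
 -0.3 -0.4]
both [ 0.4791 -0.1949 -0.3856 -0.0046 -0.0083] -22.095568891104566 well [ 0.476  -0.2026  0.066 ]
[-0.8 -1.1  0.5 -1.2 -0.2  1.2 -1.8 -0.1  0.6  0.6 -1.7  0.7 -1.5 -1.3
 -0.2  0.1 -0.3 -2.3 -0.2 -1.7  2.  -0.6  1.1  0.2  0.3 -1.4  0.7 -1.3
 -0.4 -0.7 -0.2 -1.8]
```

{"name": "carry_out", "arguments": {
  "moves": [
    [[0,0,-1,-0.104,2.5],[0,0,-1,-0.104,2.5],[0,0,-1,-0.104,2.5],[0,0,-1,-0.104,2.5],[0,0,0,0,2.5],[0,0,0,0,2.5]]
  ]
}}

```text
time_s: 8.58
eef_pos: [0.4857, 0.2194, 0.221]
ee_rot: [-179.9, -0.1, 157.7]
force: [0.2, -0.0, -2.4]
opening: 0.0297
grasp_force: 30.0
```

{"name": "carry_out", "arguments": {
  "moves": [
    [[-0.8,-2.1,0,0,2.5],[-0.8,-2.1,0,0,2.5],[-0.8,-2.1,0,0,2.5],[-0.8,-2.1,0,0,2.5],[-0.8,-2.1,0,0,2.5],[-0.8,-2.1,0,0,2.5],[-0.8,-2.1,0,0,2.5],[-0.8,-2.1,0,0,2.5],[-0.8,-2.1,0,0,2.5],[-0.8,-2.1,0,0,2.5],[-0.8,-2.1,0,0,2.5],[-0.8,-2.1,0,0,2.5],[-0.8,-2.1,0,0,2.5],[-0.8,-2.1,0,0,2.5],[-0.8,-2.1,0,0,2.5],[-0.8,-2.1,0,0,2.5],[-0.8,-2.1,0,0,2.5],[-0.8,-2.1,0,0,2.5],[0,0,0,0,2.5],[0,0,0,0,2.5]]
  ]
}}

```text
time_s: 10.25
eef_pos: [0.4766, -0.1854, 0.2206]
ee_rot: [179.9, -0.2, 157.6]
force: [-0.4, 1.5, -2.1]
opening: 0.03
grasp_force: 30.0
```

{"name": "carry_out", "arguments": {
  "moves": [
    [[-0.28,-0.8,0,-0.005,2.5],[-0.28,-0.8,0,0,2.5],[0,0,1.5,0,2.5],[0,0,1.5,0,2.5],[0,0,1.5,0,2.5],[0,0,1.5,0,2.5],[0,0,1.5,0,2.5],[0,0,1.5,0,2.5],[0,0,0.8,0,2.5],[0,0,0,0,2.5],[0,0,0,0,2.5]]
  ]
}}

```text
time_s: 11.17
eef_pos: [0.4766, -0.2017, 0.1239]
ee_rot: [180.0, -0.0, 158.2]
force: [-0.7, 0.6, -1.0]
opening: 0.0299
grasp_force: 30.0
```

```bash
python3 - <<'E'
from h import *
from station import snapshot,env
s=snapshot("scene");t=snapshot("top");cv2.imwrite("pics/s3.png",s);cv2.imwrite("pics/t3.png",t)
p=env.state();print(p["eef_pos"],p["ee_rot"],p["force"],p["wrist_torque"])
o=np.zeros((500,800,3),np.uint8)
o[:,:500]=cv2.resize(s[150:250,325:425],(500,500),interpolation=cv2.INTER_CUBIC)
o[:300,500:]=cv2.resize(t[185:305,370:490],(300,300),interpolation=cv2.INTER_CUBIC)
cv2.imwrite("pics/c5.png",o)
E
```

```text
[ 0.47725034 -0.20213322  0.12478492] [-1.79976490e+02  9.17328967e-02  1.58194274e+02] [-0.13680053  0.39782708 -1.33889679] [ 0.07082896 -0.16665004 -0.10653322]
```

View pics/c5.png

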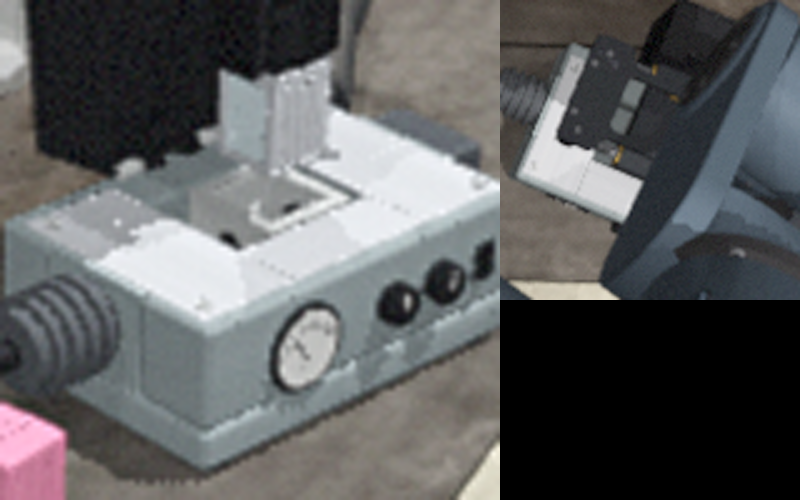

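The cell's clear face looks toward the lamp. In the left crop its foot corners are at (222,153), (272,170) and (330,150), above the well rim, whose visible front corner is at (262,224). I'll take the difference within this same camera view.

```bash
python3 - <<'E'
from h import *
np.set_printoptions(precision=4,suppress=True)
p=np.array([.4769,-.2019,.1243]);ya=np.radians(158.1)
X=np.array([np.cos(ya),np.sin(ya),0]);Y=np.array([np.sin(ya),-np.cos(ya),0])
P=[p+X*a*.0143+Y*b*.0143-[0,0,.0414-.0007] for a,b in((-1,1),(1,1),(1,-1))]
pr=proj("scene",P);print("pred crop",(pr-[325,150])*5+2)
ob=np.array([(222,153),(272,170),(330,150)])/5+[325-.4,150-.4]
# cell actual position in scene-camera terms, at z of foot
d=back("scene",ob,P[0][2])-np.array(P);print("cell bias xy",d,d.mean(0), "tool x,y:",d.mean(0)@X,d.mean(0)@Y)
# same camera: block corners earlier gave well (.4739,-.1973)
w=np.array([.4739,-.1973,0])
e=w-(p+d.mean(0));print("needed shift tool x,y",e@X,e@Y)
# well front-left corner in this picture (rim inner -x,+y) 
f=back("scene",[(325+262/5-.4,150+224/5-.4)],.066);print("front inner corner",f, "well centre from it",f-X*.016-Y*.016)
E
```

```text
pred crop [[220.8998 145.6933]
 [273.0329 171.0422]
 [325.9137 148.9289]]
cell bias xy [[-0.003   0.0055  0.    ]
 [ 0.0007 -0.0006  0.    ]
 [-0.0018  0.0001  0.    ]] [-0.0013  0.0017  0.    ] tool x,y: 0.001873595973562503 0.0010651040392147815
needed shift tool x,y 0.002625656587982962 0.0020839793809928216
front inner corner [[ 0.4682 -0.1728  0.066 ]] well centre from it [[ 0.477  -0.1936  0.066 ]]
```

{"name": "carry_out", "arguments": {
  "moves": [
    [[0.1,0,0.5,0,2.5],[0,0,0.5,0,2.5],[0,0,0.2,0,2.5],[0,0,0.1,0,2.5],[0,0,0.1,0,2.5],[0,0,0,0,2.5],[0,0,0,0,2.5]]
  ]
}}

```text
time_s: 11.85
eef_pos: [0.4757, -0.2015, 0.1101]
ee_rot: [-180.0, 0.0, 158.2]
force: [0.5, 0.2, -1.4]
opening: 0.0299
grasp_force: 30.0
```

{"name": "carry_out", "arguments": {
  "moves": [
    [[0,0,0.1,0,2.5],[0,0,0.1,0,2.5],[0,0,0.1,0,2.5],[0,0,0,0,2.5],[0,0,0,0,2.5]]
  ]
}}

```text
time_s: 12.27
eef_pos: [0.4757, -0.2014, 0.107]
ee_rot: [180.0, -0.0, 158.2]
force: [0.4, 0.2, -1.5]
opening: 0.0297
grasp_force: 30.0
```

{"name": "carry_out", "arguments": {
  "moves": [
    [[0,0,0.1,0,2.5],[0,0,0,0,2.5],[0,0,0,0,2.5]]
  ]
}}

```text
time_s: 12.52
eef_pos: [0.4757, -0.2014, 0.106]
ee_rot: [180.0, -0.0, 158.2]
force: [0.2, -0.3, -1.6]
opening: 0.0294
grasp_force: 30.0
```

{"name": "carry_out", "arguments": {
  "moves": [
    [[0,0,0.1,0,2.5],[0,0,0,0,2.5],[0,0,0,0,2.5]]
  ]
}}

```text
time_s: 12.77
eef_pos: [0.4757, -0.2014, 0.105]
ee_rot: [180.0, -0.0, 158.2]
force: [1.6, -0.8, -2.1]
opening: 0.0297
grasp_force: 30.0
```

{"name": "carry_out", "arguments": {
  "moves": [
    [[0,0,0.1,0,2.5],[0,0,0,0,2.5],[0,0,0,0,2.5]]
  ]
}}

```text
time_s: 13.02
eef_pos: [0.476, -0.2016, 0.1041]
ee_rot: [-180.0, 0.0, 158.2]
force: [0.4, -0.5, -2.1]
opening: 0.0299
grasp_force: 30.0
```

{"name": "carry_out", "arguments": {
  "moves": [
    [[-0.05,0,0.1,0,2.5],[0,0,0.1,0,2.5],[0,0,0,0,2.5],[0,0,0,0,2.5]]
  ]
}}

```text
time_s: 13.35
eef_pos: [0.4761, -0.2016, 0.1019]
ee_rot: [180.0, -0.0, 158.2]
force: [0.9, -0.2, -1.2]
opening: 0.0297
grasp_force: 30.0
```

{"name": "carry_out", "arguments": {
  "moves": [
    [[0,0,0.1,0,2.5],[0,0,0.1,0,2.5],[0,0,0,0,2.5],[0,0,0,0,2.5]]
  ]
}}

```text
time_s: 13.68
eef_pos: [0.4761, -0.2016, 0.1]
ee_rot: [180.0, -0.0, 158.2]
force: [0.3, -0.1, -2.5]
opening: 0.0299
grasp_force: 30.0
```

{"name": "carry_out", "arguments": {
  "moves": [
    [[0,0,0.1,0,2.5],[0,0,0.1,0,2.5],[0,0,0.1,0,2.5],[0,0,0,0,2.5]]
  ]
}}

```text
time_s: 14.02
eef_pos: [0.4761, -0.2016, 0.0969]
ee_rot: [180.0, -0.0, 158.2]
force: [0.3, 0.5, -2.2]
opening: 0.0298
grasp_force: 30.0
```

{"name": "carry_out", "arguments": {
  "moves": [
    [[0,0,0.1,0,2.5],[0,0,0.1,0,2.5],[0,0,0.1,0,2.5],[0,0,0,0,2.5]]
  ]
}}

```text
time_s: 14.35
eef_pos: [0.4761, -0.2016, 0.0938]
ee_rot: [180.0, -0.0, 158.2]
force: [-1.6, -0.0, -1.4]
opening: 0.0301
grasp_force: 30.0
```

{"name": "carry_out", "arguments": {
  "moves": [
    [[0,0,0.1,0,2.5],[0,0,0.1,0,2.5],[0,0,0,0,2.5]]
  ]
}}

```text
time_s: 14.6
eef_pos: [0.4761, -0.2016, 0.0919]
ee_rot: [180.0, -0.0, 158.2]
force: [0.5, 0.3, -2.2]
opening: 0.0297
grasp_force: 30.0
```

{"name": "carry_out", "arguments": {
  "moves": [
    [[0,0,0.1,0,2.5],[0,0,0.1,0,2.5],[0,0,0,0,2.5]]
  ]
}}

```text
time_s: 14.85
eef_pos: [0.4761, -0.2016, 0.0899]
ee_rot: [180.0, -0.0, 158.2]
force: [-0.4, -0.1, -2.1]
opening: 0.0299
grasp_force: 30.0
```

{"name": "carry_out", "arguments": {
  "moves": [
    [[0,0,0.1,0,2.5],[0,0,0.1,0,2.5],[0,0,0,0,2.5]]
  ]
}}

```text
time_s: 15.1
eef_pos: [0.4761, -0.2016, 0.0883]
ee_rot: [-180.0, 0.0, 158.2]
force: [-0.6, 0.4, 2.5]
opening: 0.0298
grasp_force: 30.0
```

{"name": "carry_out", "arguments": {
  "moves": [
    [[0,0,0.1,0,2.5],[0,0,0,0,2.5],[0,0,0,0,2.5]]
  ]
}}

```text
time_s: 15.35
eef_pos: [0.4762, -0.2016, 0.0871]
ee_rot: [-180.0, 0.0, 158.2]
force: [-1.9, 0.1, 3.2]
opening: 0.03
grasp_force: 30.0
```

{"name": "carry_out", "arguments": {
  "moves": [
    [[0,0,0.1,0,2.5],[0,0,0,0,2.5],[0,0,0,0,2.5]]
  ]
}}

```text
time_s: 15.6
eef_pos: [0.4761, -0.2016, 0.086]
ee_rot: [180.0, -0.0, 158.2]
force: [-0.2, 0.7, 3.9]
opening: 0.0299
grasp_force: 30.0
```

{"name": "carry_out", "arguments": {
  "moves": [
    [[0,0,0.1,0,2.5],[0,0,0.1,0,2.5],[0,0,0,0,2.5]]
  ]
}}

```text
time_s: 15.85
eef_pos: [0.4761, -0.2016, 0.0839]
ee_rot: [180.0, -0.0, 158.2]
force: [-2.0, -0.2, 2.2]
opening: 0.03
grasp_force: 30.0
```

{"name": "carry_out", "arguments": {
  "moves": [
    [[0,0,0.1,0,2.5],[0,0,0.1,0,2.5],[0,0,0,0,2.5]]
  ]
}}

```text
time_s: 16.1
eef_pos: [0.4762, -0.2016, 0.0819]
ee_rot: [180.0, -0.0, 158.2]
force: [-0.1, -0.3, 1.9]
opening: 0.0299
grasp_force: 30.0
```

{"name": "carry_out", "arguments": {
  "moves": [
    [[0,0,0.1,0,2.5],[0,0,0.1,0,2.5],[0,0,0,0,2.5]]
  ]
}}

```text
time_s: 16.35
eef_pos: [0.4761, -0.2016, 0.0798]
ee_rot: [180.0, -0.0, 158.2]
force: [-0.7, 0.4, 2.1]
opening: 0.0297
grasp_force: 30.0
```

{"name": "carry_out", "arguments": {
  "moves": [
    [[0,0,0.1,0,2.5],[0,0,0.1,0,2.5],[0,0,0.1,0,2.5],[0,0,0,0,2.5]]
  ]
}}

```text
time_s: 16.68
eef_pos: [0.4761, -0.2016, 0.0768]
ee_rot: [180.0, -0.0, 158.2]
force: [-0.9, 0.1, 2.6]
opening: 0.0297
grasp_force: 30.0
```

{"name": "carry_out", "arguments": {
  "moves": [
    [[0,0,0.1,0,2.5],[0,0,0.1,0,2.5],[0,0,0,0,2.5]]
  ]
}}

```text
time_s: 16.93
eef_pos: [0.4761, -0.2016, 0.0748]
ee_rot: [180.0, -0.0, 158.2]
force: [-0.5, -0.2, 1.8]
opening: 0.0295
grasp_force: 30.0
```

{"name": "carry_out", "arguments": {
  "moves": [
    [[0,0,0.1,0,2.5],[0,0,0,0,2.5],[0,0,0,0,2.5]]
  ]
}}

```text
time_s: 17.18
eef_pos: [0.4761, -0.2016, 0.0739]
ee_rot: [180.0, -0.0, 158.2]
force: [-1.2, 0.2, 0.7]
opening: 0.0301
grasp_force: 30.0
```

{"name": "carry_out", "arguments": {
  "moves": [
    [[0,0,0.05,0,2.5],[0,0,0,0,2.5],[0,0,0,0,2.5]]
  ]
}}

```text
time_s: 17.43
eef_pos: [0.4761, -0.2016, 0.0735]
ee_rot: [180.0, -0.0, 158.2]
force: [-1.1, 0.2, 2.6]
opening: 0.0299
grasp_force: 30.0
```

{"name": "carry_out", "arguments": {
  "moves": [
    [[0,0,0.05,0,2.5],[0,0,0,0,2.5],[0,0,0,0,2.5]]
  ]
}}

```text
time_s: 17.68
eef_pos: [0.4761, -0.2016, 0.0734]
ee_rot: [-180.0, 0.0, 158.2]
force: [-1.8, 0.4, 4.5]
opening: 0.03
grasp_force: 30.0
```

{"name": "carry_out", "arguments": {
  "moves": [
    [[0,0,0.05,0,2.5],[0,0,0,0,2.5],[0,0,0,0,2.5]]
  ]
}}

```text
time_s: 17.93
eef_pos: [0.4761, -0.2016, 0.0734]
ee_rot: [-180.0, 0.0, 158.2]
force: [-2.2, 1.6, 9.2]
opening: 0.0298
grasp_force: 30.0
```

{"name": "carry_out", "arguments": {
  "moves": [
    [[0,0,0.05,0,2.5],[0,0,0,0,2.5],[0,0,0,0,2.5]]
  ]
}}

```text
time_s: 18.18
eef_pos: [0.4762, -0.2016, 0.0733]
ee_rot: [-180.0, 0.0, 158.2]
force: [-2.9, 1.4, 12.1]
opening: 0.03
grasp_force: 30.0
```

{"name": "carry_out", "arguments": {
  "moves": [
    [[0,0,-0.1,0,2.5],[0,0,0,0,3.5],[0,0,0,0,4.5],[0,0,0,0,5.5],[0,0,0,0,5.5],[0,0,0,0,5.5],[0,0,0,0,5.5]]
  ]
}}

```text
time_s: 18.77
eef_pos: [0.4762, -0.2017, 0.0729]
ee_rot: [180.0, -0.0, 158.2]
force: [-0.2, -0.3, -1.2]
opening: 0.0536
grasp_force: 0.0
```

{"name": "carry_out", "arguments": {
  "moves": [
    [[0,0,-0.5,0,5.5],[0,0,-1,0,5.5],[0,0,-1.5,0,5.5],[0,0,-1.5,0,5.5],[0,0,-1.5,0,5.5],[0,0,-2,0,5.5],[0,0,-2,0,5.5],[0,0,-2,0,5.5],[0,0,-2,0,5.5],[0,0,-2,0,5.5],[0,0,-2,0,5.5],[0,0,0,0,5.5]]
  ]
}}

```text
time_s: 19.77
eef_pos: [0.4783, -0.203, 0.2579]
ee_rot: [-179.9, 0.5, 158.2]
force: [-0.1, -0.3, 0.7]
opening: 0.0549
grasp_force: 0.0
```

```bash
python3 - <<'E'
from h import *
from station import snapshot
s=snapshot("scene");cv2.imwrite("pics/s4.png",s)
cv2.imwrite("pics/c6.png",cv2.resize(s[100:260,300:460],(640,600),interpolation=cv2.INTER_CUBIC))
E
```

```text
(no output)
```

View pics/c6.png

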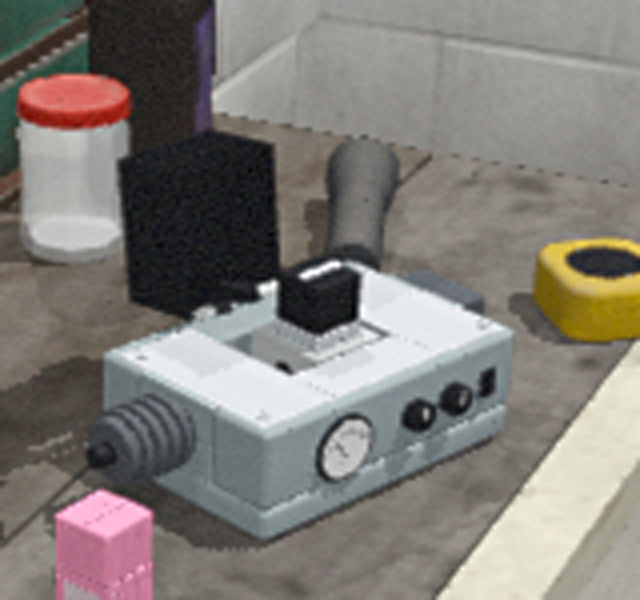

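The cell stands home with its cap about flush-low and bar along y; the hood is still open. Next I go behind the hood.

{"name": "carry_out", "arguments": {
  "moves": [
    [[-1.42,0.09,0,0,0],[-1.42,0.09,0,0,0],[-1.42,0.09,0,0,0],[-1.42,0.09,0,0,0],[-1.42,0.09,0,0,0],[-1.42,0.09,0,0,0],[-1.42,0.09,0,0,0],[-1.42,0.09,0,0,0],[-1.42,0.09,0,0,0],[-1.42,0.09,0,0,0],[0,0,0,0,0],[0,0,2,0,0],[0,0,2,0,0],[0,0,2,0,0],[0,0,2,0,0],[0,0,2,0,0],[0,0,2,0,0],[0,0,1.5,0,0],[0,0,0,0,0],[0,0,0,0,0]]
  ]
}}

```text
time_s: 21.48
eef_pos: [0.6097, -0.2452, 0.1167]
ee_rot: [180.0, -0.2, 158.2]
force: [0.8, 0.1, 1.2]
opening: 0.0005
grasp_force: 0.0
```

{"name": "carry_out", "arguments": {
  "moves": [
    [[0.85,0,0,0,0],[0.85,0,0,0,0],[0.85,0,0,0,0],[0.85,0,0,0,0],[0.75,0,-0.65,0,0],[0.75,0,-0.65,0,0],[0,0,0,0,0]]
  ]
}}

```text
time_s: 22.07
eef_pos: [0.5644, -0.2271, 0.1327]
ee_rot: [-180.0, -0.0, 158.2]
force: [0.5, -0.7, 0.4]
opening: 0.0005
grasp_force: 0.0
```

{"name": "carry_out", "arguments": {
  "moves": [
    [[0.7,0,-0.65,0,0],[0.7,0,-0.65,0,0],[0.8,0,-0.2,0,0],[0.8,0,-0.2,0,0],[0,0,0,0,0]]
  ]
}}

```text
time_s: 22.48
eef_pos: [0.536, -0.2157, 0.1485]
ee_rot: [180.0, -0.1, 158.2]
force: [-0.2, -0.3, 0.2]
opening: 0.0002
grasp_force: 0.1
```

{"name": "carry_out", "arguments": {
  "moves": [
    [[0.8,0,0,0,0],[0.8,0,0.1,0,0],[0.7,0,0.2,0,0],[0.7,0,0.2,0,0],[0,0,0,0,0]]
  ]
}}

```text
time_s: 22.9
eef_pos: [0.5075, -0.2041, 0.1422]
ee_rot: [180.0, -0.3, 158.2]
force: [-0.4, -0.5, -0.1]
opening: 0.0004
grasp_force: 0.1
```

{"name": "carry_out", "arguments": {
  "moves": [
    [[0.75,0,0.35,0,0],[0.75,0,0.35,0,0],[0.75,0,0.5,0,0],[0.75,0,0.5,0,0],[0,0,0,0,0]]
  ]
}}

```text
time_s: 23.32
eef_pos: [0.4791, -0.1925, 0.1244]
ee_rot: [179.9, -0.4, 158.2]
force: [0.3, 0.2, -0.5]
opening: 0.0005
grasp_force: 0.0
```

```bash
python3 - <<'E'
from h import *
from station import snapshot
s=snapshot("scene");cv2.imwrite("pics/s5.png",s)
cv2.imwrite("pics/c7.png",cv2.resize(s[100:260,300:460],(640,600),interpolation=cv2.INTER_CUBIC))
E
```

```text
(no output)
```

View pics/c7.png

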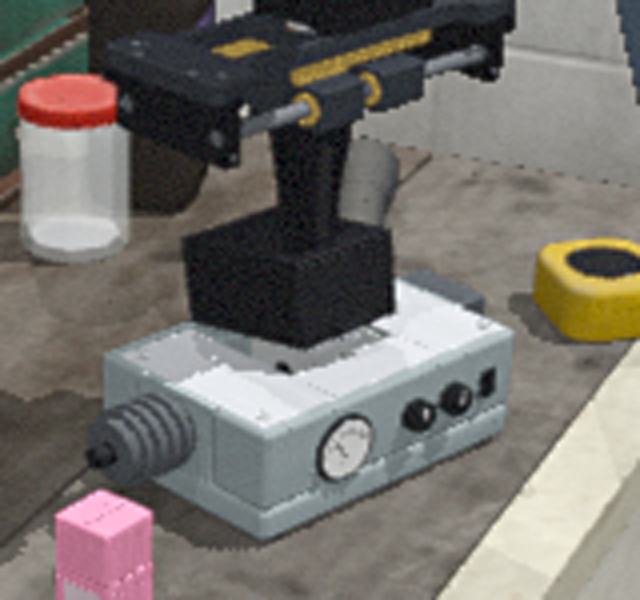

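The hood is following the fingers and is nearly shut, with its front edge still lifted at about (300,345). I'll press on.

{"name": "carry_out", "arguments": {
  "moves": [
    [[0.5,0,0.4,0,0],[0.5,0,0.4,0,0],[0.2,0,0.2,0,0],[0,0,0.1,0,0],[0,0,0,0,0],[0,0,0,0,0]]
  ]
}}

```text
time_s: 23.87
eef_pos: [0.4713, -0.19, 0.115]
ee_rot: [-180.0, 0.0, 158.2]
force: [0.4, -0.5, 0.1]
opening: 0.0006
grasp_force: 0.0
```

{"name": "carry_out", "arguments": {
  "moves": [
    [[0,0,0.1,0,0],[0,0,0,0,0],[0,0,0,0,0]]
  ]
}}

```text
time_s: 24.12
eef_pos: [0.4714, -0.19, 0.1141]
ee_rot: [-180.0, 0.0, 158.2]
force: [-0.7, 0.2, -0.4]
opening: 0.0006
grasp_force: 0.0
```

{"name": "carry_out", "arguments": {
  "moves": [
    [[0,0,0.1,0,0],[0,0,0,0,0],[0,0,0,0,0]]
  ]
}}

```text
time_s: 24.37
eef_pos: [0.4712, -0.19, 0.1134]
ee_rot: [-180.0, 0.0, 158.2]
force: [0.1, -0.3, 3.5]
opening: 0.0005
grasp_force: 1.9
```

{"name": "carry_out", "arguments": {
  "moves": [
    [[0,0,0.1,0,0],[0,0,0,0,0],[0,0,0,0,0]]
  ]
}}

```text
time_s: 24.62
eef_pos: [0.4712, -0.19, 0.1133]
ee_rot: [-180.0, 0.0, 158.2]
force: [-1.9, 0.9, 12.4]
opening: 0.0004
grasp_force: 5.7
```

{"name": "carry_out", "arguments": {
  "moves": [
    [[0,0,0.1,0,0],[0,0,0,0,0],[0,0,0,0,0]]
  ]
}}

```text
time_s: 24.87
eef_pos: [0.4712, -0.19, 0.1132]
ee_rot: [-180.0, 0.1, 158.2]
force: [-3.8, 1.7, 18.6]
opening: 0.0002
grasp_force: 9.3
```

{"name": "carry_out", "arguments": {
  "moves": [
    [[0,0,-0.5,0,0],[0,0,-1,0,0],[0,0,-2,0,0],[0,0,-2,0,0],[0,0,-2,0,0],[0,0,-2,0,0],[0,0,-2,0,0],[0,0,0,0,0],[0,0,0,0,0],[0,0,0,0,0],[0,0,0,0,0]]
  ]
}}

```text
time_s: 25.78
eef_pos: [0.4703, -0.1894, 0.2249]
ee_rot: [180.0, -0.2, 158.2]
force: [-0.1, -1.0, -0.5]
opening: 0.0004
grasp_force: 0.0
```

```bash
python3 - <<'E'
from h import *
from station import snapshot
s=snapshot("scene");cv2.imwrite("pics/c8.png",cv2.resize(s[140:360,220:450],(800,600)))
E
```

```text
(no output)
```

View pics/c8.png

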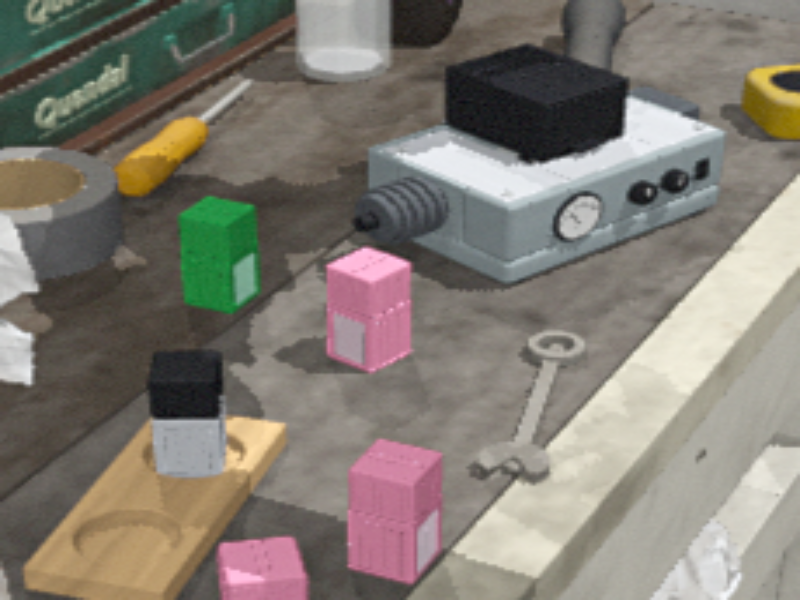

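The hood lies flat on the deck at (535,100), the blank stands in the stand at (187,412), and the arm is clear.

```bash
python3 -c "
from station import hand_in
print(hand_in())"
```

```text
the job is handed in; nothing more can be done
None
```

The job is handed in after about 26 s on the robot's clock: the reference cell is fully home in the well with its clear faces along the light path, the hood is pressed shut, and the blank is still in the stand (the hand-in returned no verdict).

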